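# Discharge a power board and hold the test pins up with the cam lever

### The job

A power board is clamped in the cam-lift test fixture on the repair bench. First, with the test pins still down, drain the board: push the discharge plunger on top of the fixture down to its stop and keep it there for about half a second, then let it spring back. Then take the cam lever by its handle, swing it up until the cams carry the pin plate at its highest point (beyond it the plate sinks again), and finish while still holding the handle there, because the lever falls back if let go; leave everything else on the bench where it is.

Things in the scene. Friction and masses are not known exactly. Their poses are not given: they have to be found in the camera images.
- fixture: Test fixture, bolted down. Bottom to top: grey housing 220 (x) x 190 x 45 mm high, cam shaft along y, black pin plate, aluminium nest frame 212 x 180 mm with a green power board (top at height 129 mm, parts up to 30 mm taller). Origin: on the bench under its middle; x from the front panel (robot's side) to the far side, y left, z up. The cam lever is on the right (-y) side.
- plunger (a joint): Discharge plunger: black mushroom knob, 36 mm across and 18 mm high, above the middle of the fixture. Value in m: 0 = up at rest, 0.012 = down at its stop, where its contacts touch the board's two brass studs. Spring: about 3.5 N to start, 8 N at the stop; it springs back by itself.
- plunger_top (a point): Middle of the plunger knob's flat top (28 mm across), on the fixture's z axis; height 250 mm at rest, moves down with the plunger. The plunger is carried by an aluminium bracket, 212 mm high, that stands at the middle of the frame's far (+x) side and reaches to the middle with a 32 mm wide arm.
- lever (a joint): Cam lever, dark steel bar at the fixture's right, 100 mm from shaft to handle axis. Value in rad: 0 = at rest, pointing to the front (-x), 10 degrees above level; grows as the handle swings up and over towards +x; 1.396 = straight upright, cams at highest lift; stop at 2.0, past the top, lift less again. Springs turn it back to 0 (3 to 6 N at the handle all the way) unless held.
- handle: Black round sleeve on the lever's end, 19 mm across, 64 mm long, parallel to the shaft (fixture's y), outboard of the lever bar, 118 to 182 mm right of the fixture's middle; spins freely, so a gripper holding it need not turn. Origin: middle of the sleeve on its axis, at rest at height 92 mm and 98 mm in front (-x) of the shaft, with the lever upright at 175 mm. Free space below and around it.
- lever_axis (a point): Fixed point on the cam shaft's axis, level with the middle of the handle sleeve (fixture frame 0, -150 mm, 75 mm); the handle's origin circles it at radius 100 mm in the fixture's x-z plane.
- pin_plate (a joint): Lift of the black pin plate with brass test pins (206 x 176 x 8 mm, top at height 104 mm at rest, seen between housing and nest frame), in m: 0 = down, about 0.0074 = highest, pins touching the board. Driven only by the lever's two eccentric cams: lift = 0.009 * (cos(1.396 - lever) - 0.174).
- multimeter: Bystander: grey hand-held multimeter 150 x 76 x 31 mm lying to the right of the fixture, display up. Origin under its middle. Not to be moved.
- screwdriver: Bystander: screwdriver with black handle lying in front of the fixture. Not to be moved.
- magnifier: Bystander: magnifying glass, black ring 76 mm across, handle 115 mm, lying left of the fixture. Origin under the lens centre. Not to be moved.
- solder_reel: Bystander: reel 52 mm across, 38 mm high, standing at the right of the fixture near the lever. Origin under its middle. Not to be moved.
- flux_jar: Bystander: amber jar 48 mm across, 55 mm high, behind the fixture. Origin under its middle. Not to be moved.
- tray: Bystander: open metal parts tray 130 x 90 x 28 mm, lying well to the left of the fixture. Origin under its middle. Not to be moved.
- spare_board: Bystander: loose green circuit board 100 x 75 mm, lying well to the left of the fixture. Origin under its middle. Not to be moved.

How it is judged (in metres and radians):
On the way, in this order (a step that is already met when the one before it is completed fails the run):
1. with the lever at rest (below 0.2 rad), the discharge plunger is down at its stop (at least 10.5 of 12 mm) for 0.3 s (value of joint plunger above 0.0105 m and value of joint lever below 0.2 rad), for 0.3 s.
2. the lever is held by the fingers on its handle at the cams' highest lift (within 0.17 rad of upright) for 0.3 s, the plunger up again (value of joint lever between 1.226 and 1.566 rad and value of joint pin_plate above 0.007 m and contact force between the fingers and handle above 1 N and value of joint plunger below 0.002 m), for 0.3 s.
At the end, for the whole second after the job is handed in: The fingers are in contact with the handle (over 1 N) and hold it still within 0.17 rad (10 degrees) of its highest-lift angle of 1.396 rad, the pin plate is lifted at least 7 mm, the plunger is back up (within 2 mm), and every bystander is within 30 mm of where it was (all of step 2 and velocity of joint lever between -0.1 and 0.1 rad/s and distance of each of multimeter, screwdriver, magnifier, solder_reel, flux_jar, tray, spare_board from where it was at the start of the episode below 0.03 m); the arm keeps its last pose, push and grip.
It fails at once if a loose thing on the bench is moved by more than 30 mm (distance of any of multimeter, screwdriver, magnifier, solder_reel, flux_jar, tray, spare_board from where it was at the start of the episode above 0.03 m).
It also fails if it takes over 45 s, if anything falls off the work surface, if the arm or the gripper's body presses on something with over 40 N, if the wrist force passes 120 N, or if a joint passes its speed limit or range.

### The arm

A 6-joint arm with a two-finger parallel gripper is mounted at the origin on the work surface. World frame = base frame: x ahead of the robot, y to its left, z up, the work surface at z = 0. Lengths are in mm, angles in rad, forces in N, time in s.
With the tool pointing down it reaches from about 400 to 925 mm from the base axis. Payload 12.5 kg.
Tool frame: the origin (TCP) lies at the very end of the fingers, on their centre line; the grasp point (between the pads) lies 19 mm behind it; z points along the fingers, y is the line along which they close (so a half turn about z gives the same grasp; the last joint's range is limited). The gripper opens to 95 mm and grips with 3 to 60 N. Pads are 20 mm wide; open, the fingers measure 119 mm over their backs; the gripper's body (75 mm by 180 mm) begins 59 mm behind the grasp point.
Start: joints at [-1.271, 0.491, 1.559, -0, 1.092, -0.106], TCP at [246.745, -574.25, 214.661] pointing down, gripper open.
Joint ranges: [-3.1, 3.1], [-0.84, 2.19], [0.05, 2.79], [-1.13, 4.28], [0.06, 2.93], [-2.69, 2.69]. Speed limits (rad/s): [2.22, 2.22, 2.79, 3.14, 3.14, 3.14].

### API

Orientations are given as [roll, pitch, yaw] about the fixed x, y, z axes, in that order (R = Rz(yaw) Ry(pitch) Rx(roll)).
In Python, from cell import env, optics, job_done, state gives the robot as it stands (env), with the cameras (optics), the job as plain functions and the readings as plain functions.
- The arm moves only by the tool steer_hand, called after ">>>" as name([rows], argument=value, ...), one row to a line, values as JSON. Schema: {"type":"object","properties":{"offsets":{"type":"array","items":{"type":"object","properties":{"pos":{"type":"array","items":{"type":"number"},"minItems":3,"maxItems":3},"twist":{"type":"number"},"aperture":{"type":"number"}},"additionalProperties":false,"required":["aperture"]},"minItems":1,"maxItems":5},"only":{"type":"string"},"quiet":{"type":"boolean"},"lines":{"type":"string"}},"required":["offsets"],"additionalProperties":false}. offsets is a list of rows, 1 to 5 of them, each an object with the fields pos (a list: dx, dy, dz in mm), twist (a turn about the tool's z in rad), aperture (the opening from 0.0 (shut) to 1.0 (fully open)); a field left out counts as zero (the opening has to be given); each row is the pose to reach, as a shift and turn from the pose commanded when the call began, along the tool's axes at that moment; what a row does not reach only later rows make up. A row lasts 1/12 s, in which the tool goes at most 41.7 mm and 0.125 rad, less where a joint would pass 70% of its speed; a pose out of reach is approached as far as the arm can. The fingers move at their own pace and stop on an object; the grip force is fixed at half the most. Time passes only in rows, so rows that do not move let the fingers close. The tool returns the time, the measured TCP pose, the force, the opening and the grip force at its end. only (a regular expression) keeps the lines of the reply that match it, lines (a string "A,B") keeps lines A to B, and quiet returns only ok. Input that does not fit is refused with a message, and nothing moves.
- state(): the state, without advancing time (a new reading comes with each control period).
- optics.read_camera(name): name is "scene" or "top" or "wrist"; returns (picture, depth): 384x512x3 uint8, red, green, blue; 384x512 float32, mm along the optical axis (not along the pixel's ray), 0 where there is no reading.
- optics.camera_info(name): a dict with "vertical_fov" (degrees; the focal length in pixels is half the picture's height over the tangent of half this angle, whatever the lens; pixels are square), "cx", "cy" (the principal point, pixels), "origin" and "attitude" of the camera in the world. Camera axes: x right, y down, z forward; pixel columns grow to the right and rows downward; lengths in mm; the calibration is good to about 2 mm. A picture is of the moment at which its call begins: read the wrist's pose just before it. camera_info takes no time and is no camera call; for the wrist camera it gives the pose at the moment of the call.
- job_done(): hands the job in; it is judged then, once.
The state is a dict: "t": time; "joints": joint angles; "qvel": joint speeds; "tau": joint torques, N m; "eef_pos": TCP position; "tcp_rot": TCP orientation; "ft_force": force on the tool from outside, world axes, zero at the start; "moment": the same for the moment, N m; "opening": opening from 0.0 (shut) to 1.0 (fully open); "grip_force": force on a finger pad.
Only numpy, scipy, OpenCV 4.12 (cv2) and the standard library are available. Lean on these libraries where they do the work, as an engineer would, in place of code of your own. Each camera call takes 0.05 s, during which the arm holds its last target. There are 200 camera calls.

## Working session

There is one attempt and no reset: what is moved stays moved. The work goes in short steps, Python scripts to look and compute and a tool call to move; the robot and the scene stay as the last step left them, time stands still between calls to the robot, and variables do not carry over. Pictures are saved under pics/ and viewed, at most 10 in all, crops included, and the job is handed in when it is done.

```bash
ls; mkdir -p pics
```

Create h.py:
```python
import numpy as np,cv2
from cell import env, optics, job_done, state
from scipy.spatial.transform import Rotation as R
def grab(n):
    i=optics.camera_info(n); p,d=optics.read_camera(n)
    np.savez(f'{n}.npz',p=p,d=d,i=np.array([i],dtype=object)); return i,p,d
def load(n):
    z=np.load(f'{n}.npz',allow_pickle=True); return z['i'][0],z['p'],z['d']
def rot(i):
    a=np.array(i['attitude']); return a if a.shape==(3,3) else R.from_euler('xyz',a).as_matrix()
def pt(i,d,u,v,z=None):
    f=192/np.tan(np.radians(i['vertical_fov'])/2)
    r=rot(i)@np.array([(u-i['cx'])/f,(v-i['cy'])/f,1]); o=np.array(i['origin'])
    return o+r*(d[v,u] if z is None else (z-o[2])/r[2])
```

Run:
```python
from h import *
for n in('scene','top'):
    i,p,d=grab(n); print(n,i); cv2.imwrite(f'pics/{n}0.png',cv2.resize(p[:,:,::-1],(800,600),interpolation=cv2.INTER_CUBIC))
print(state())
```

```text
cell.py
pics
scene {'vertical_fov': 46.1738499278559, 'cx': 255.96024842322174, 'cy': 193.53131518416913, 'origin': array([ 926.77000915, -601.35671777,  952.41377582]), 'attitude': array([-2.35264005, -0.01643808,  0.54080621])}
top {'vertical_fov': 44.57404773360512, 'cx': 253.78214689625304, 'cy': 188.5610307537158, 'origin': array([ 261.2410148 ,   84.11564341, 1523.58209061]), 'attitude': array([-2.94331283,  0.00458433, -1.55795306])}
{'t': 0.1, 'joints': array([-1.27059614e+00,  4.91508799e-01,  1.55937942e+00, -2.45356903e-05,
        1.09168497e+00, -1.05609469e-01]), 'qvel': array([ 0.00136743, -0.00196655, -0.00225628, -0.00027227, -0.00080041,
        0.00113991]), 'tau': array([ 3.92231683e-03, -6.13622546e+01, -2.58605611e+01,  6.94191246e-02,
        4.70161589e-02, -5.30711679e-05]), 'eef_pos': array([ 246.67525732, -574.03660591,  214.11739506]), 'tcp_rot': array([-3.14061528e+00, -8.17210084e-05,  4.05820939e-01]), 'ft_force': array([-0.14392919, -0.1073732 , -0.28121733]), 'moment': array([ 0.04010033, -0.01681808,  0.02007373]), 'grip_force': 0.0, 'opening': 0.9968327632513847}
```

View pics/scene0.png

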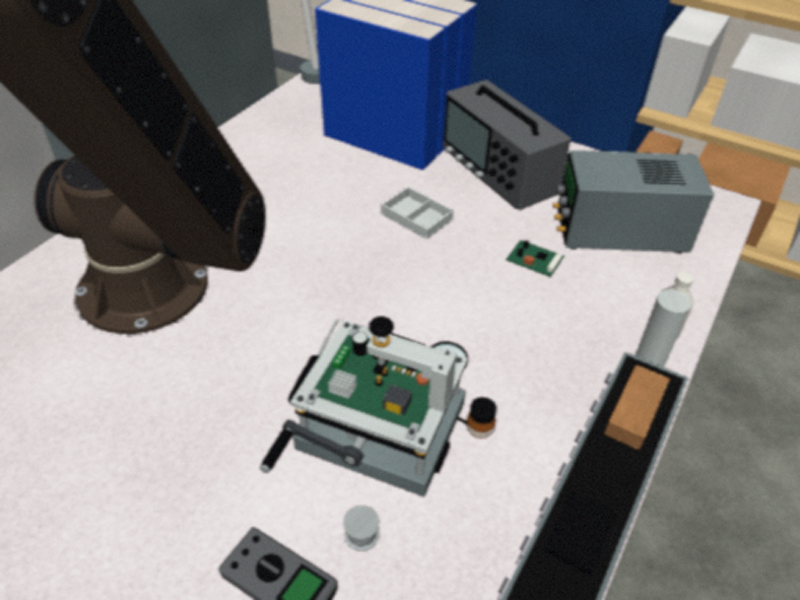

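View pics/top0.png

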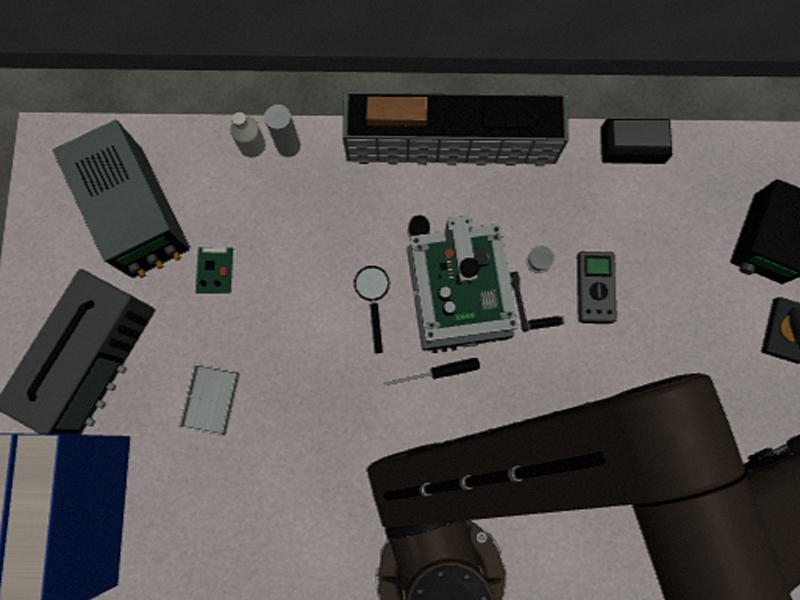

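The scene view shows the knob top at about (381,323) and the handle from (289,430) to (266,467). The top view shows the knob at (469,267) and the handle from (527,324) to (563,321). I'll crop both for finer pixel positions.

Run:
```python
from h import *
i,p,d=load('scene'); j,q,e=load('top')
a=cv2.resize(p[190:310,150:310,::-1],(800,600),interpolation=cv2.INTER_CUBIC)
b=cv2.resize(q[130:240,250:370,::-1],(600,550),interpolation=cv2.INTER_CUBIC)
cv2.imwrite('pics/c1.png',cv2.resize(a,(640,480)));cv2.imwrite('pics/c2.png',b)
```

```text
(no output)
```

View pics/c1.png

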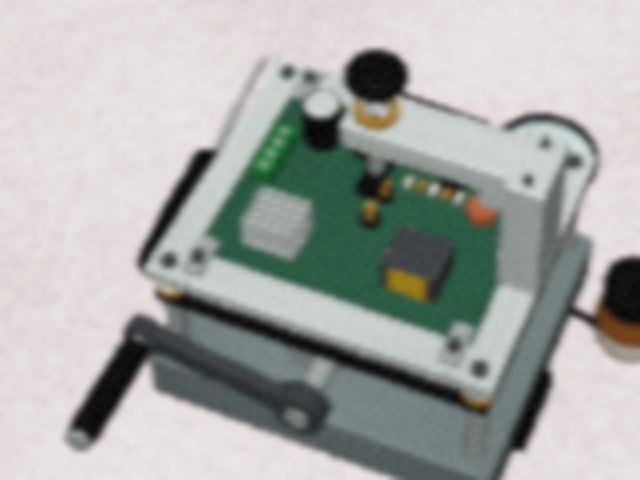

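View pics/c2.png

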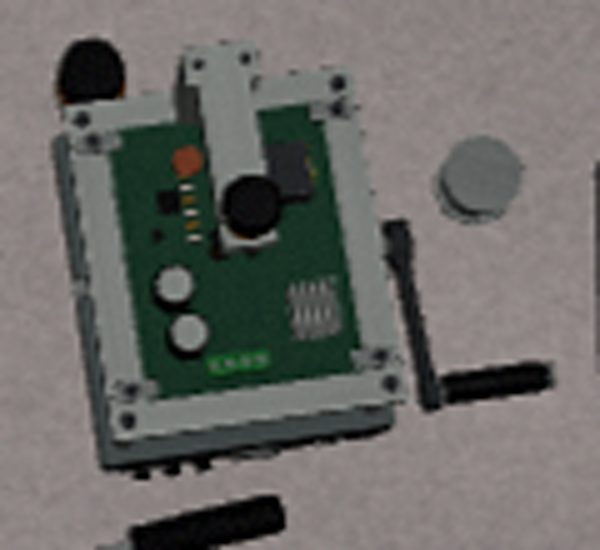

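Crop 1 (scene, 4x from (150,190)): knob top at (377,73), handle ends (138,338) and (80,436). Crop 2 (top, 5x from (250,130)): knob (250,205), handle ends (443,388) and (551,376), frame screws (82,119), (338,82), (127,419), (391,384).

Run:
```python
from h import *
i,p,d=load('scene'); j,q,e=load('top')
def ray(i,u,v):
    f=192/np.tan(np.radians(i['vertical_fov'])/2)
    r=rot(i)@np.array([(u-i['cx'])/f,(v-i['cy'])/f,1]);return np.array(i['origin']),r/np.linalg.norm(r)
def tri(a,b):
    (o,r),(s,t)=ray(i,150+a[0]/4,190+a[1]/4),ray(j,250+b[0]/5,130+b[1]/5)
    k=np.linalg.lstsq(np.c_[r,-t],s-o,rcond=None)[0]; x,y=o+r*k[0],s+t*k[1]
    return ((x+y)/2).round(1),np.linalg.norm(x-y).round(1)
P={}
for n,a,b in(('knob',(377,73),(250,205)),('hin',(138,338),(443,388)),('hout',(80,436),(551,376)),('scRF',(168,260),(391,384)),('scRfar',(478,368),(338,82)),('scLF',(287,72),(127,419)),('shaft',(300,400),(398,240))):
    print(n,*tri(a,b)); P[n]=tri(a,b)[0]
pt5=lambda b,z:pt(j,None,250+b[0]/5,130+b[1]/5,z)
S={k:pt5(b,131) for k,b in dict(LFar=(82,119),RFar=(338,82),LF=(127,419),RF=(391,384)).items()}
for k,v in S.items(): print(k,v.round(1))
c=sum(S.values())/4; x=(S['LFar']+S['RFar']-S['LF']-S['RF']);yaw=np.arctan2(x[1],x[0])
y=S['LFar']+S['LF']-S['RF']-S['RFar'];print('centre',c.round(1),'yaw',yaw,np.arctan2(-y[0],y[1]))
print('knob by depth',pt(i,d,244,208),pt(j,e,300,171), pt5((250,205),250))
print('handle mid depth top',pt(j,e,350,206),pt(i,d,177,287))
for yw in (yaw,):
    Rz=R.from_euler('z',yw).as_matrix();k=P['knob']*[1,1,0]
    for n,v in(('handle',(-98,-150,92)),('axis',(0,-150,75))): print(n,(k+Rz@np.array(v)).round(1))
```

```text
knob [570.5 -35.5 243.4] 0.9
hin [ 491.6 -166.7   97.9] 1.8
hout [ 501.3 -233.4   94.1] 4.0
scRF [ 488.8 -130.3  127.7] 1.6
scRfar [ 676.5 -101.4  129.3] 0.0
scLF [464.7  28.  128.1] 0.6
shaft [ 587.5 -144.    82.4] 0.1
LFar [650.5  56.7 131. ]
RFar [ 676.  -101.1  131. ]
LF [464.5  28.3 131. ]
RF [ 487.7 -130.3  131. ]
centre [569.7 -36.6 131. ] yaw 0.15268929411100818 0.15253060856445147
knob by depth [573.90576329 -41.07991496 251.17084427] [568.86255229 -35.29256835 248.89392757] [568.59562292 -35.18895545 250.        ]
handle mid depth top [ 496.47311583 -202.67505779   97.24267545] [ 499.98615078 -202.81576829  100.86370767]
handle [ 496.5 -198.7   92. ]
axis [ 593.3 -183.8   75. ]
```

Triangulation agrees with the given geometry: the knob top is about 243–250 mm high and the handle middle is at about (496, -200, 95). The fixture centre is (569.6, -36.3) with yaw 0.1526. First I raise the tool, close the fingers and turn it so tool y lies along fixture x (yaw 1.723).

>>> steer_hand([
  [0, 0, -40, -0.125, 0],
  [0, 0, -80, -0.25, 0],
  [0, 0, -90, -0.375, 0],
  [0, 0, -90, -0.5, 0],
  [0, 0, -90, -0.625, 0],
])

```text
refused: offsets[0]: [0, 0, -40, -0.125, 0] is not of type 'object' (schema: type "object"). Nothing was moved.
```

Refused on format, not on reach. It needs a list of objects, one for each row.

>>> steer_hand([
  {"pos":[0, 0, -40], "twist":-0.125, "aperture":0},
  {"pos":[0, 0, -80], "twist":-0.25, "aperture":0},
  {"pos":[0, 0, -90], "twist":-0.375, "aperture":0},
  {"pos":[0, 0, -90], "twist":-0.5, "aperture":0},
  {"pos":[0, 0, -90], "twist":-0.625, "aperture":0},
])

```text
t: 0.52
eef_pos: [246.8, -574.3, 305.5]
tcp_rot: [3.14, 0.001, 1.037]
ft_force: [0.5, -0.5, -0.1]
opening: 0.706
grip_force: 0.0
```

>>> steer_hand([
  {"twist":-0.125, "aperture":0},
  {"twist":-0.25, "aperture":0},
  {"twist":-0.375, "aperture":0},
  {"twist":-0.5, "aperture":0},
  {"twist":-0.625, "aperture":0},
])

```text
t: 0.93
eef_pos: [246.7, -574.1, 304.2]
tcp_rot: [-3.141, -0.001, 1.662]
ft_force: [0.7, 0.1, 0.3]
opening: 0.357
grip_force: 0.0
```

>>> steer_hand([
  {"twist":-0.067, "aperture":0},
  {"twist":-0.067, "aperture":0},
])

```text
t: 1.1
eef_pos: [246.7, -574.1, 304.3]
tcp_rot: [-3.141, -0.001, 1.726]
ft_force: [-0.5, 0.7, 0.6]
opening: 0.219
grip_force: 0.0
```

Create to.py:
```python
import sys
from h import *
F=R.from_euler('z',.1526).as_matrix(); O=np.array([569.6,-36.3,0])
s=state(); T=R.from_euler('xyz',s['tcp_rot']).as_matrix()
t=O+F@np.array(eval(sys.argv[1]))
print('t',s['t'],'rot',s['tcp_rot'].round(4),'fix pos',(F.T@(s['eef_pos']-O)).round(1),'shift tool',(T.T@(t-s['eef_pos'])).round(1),'F',s['ft_force'].round(1),'op',s['opening'],s['grip_force'])
```

```bash
python3 to.py 0,0,300
```

```text
t 1.1 rot [-3.1415e+00 -7.0000e-04  1.7259e+00] fix pos [-400.9 -482.5  304.3] shift tool [481.5 402.1   4.6] F [-0.5  0.7  0.6] op 0.21891040810282764 0.0
```

>>> steer_hand([
  {"pos":[31, 26, 0], "aperture":0},
  {"pos":[62, 52, 0], "aperture":0},
  {"pos":[93, 78, 0], "aperture":0},
  {"pos":[124, 104, 0], "aperture":0},
  {"pos":[155, 130, 0], "aperture":0},
], quiet=true)

```text
ok
```

>>> steer_hand([
  {"pos":[31, 26, 0], "aperture":0},
  {"pos":[62, 52, 0], "aperture":0},
  {"pos":[93, 78, 0], "aperture":0},
  {"pos":[124, 104, 0], "aperture":0},
  {"pos":[155, 130, 0], "aperture":0},
], quiet=true)

```text
ok
```

>>> steer_hand([
  {"pos":[31, 26, 0], "aperture":0},
  {"pos":[62, 52, 0], "aperture":0},
  {"pos":[93, 78, 0], "aperture":0},
  {"pos":[124, 104, 0], "aperture":0},
  {"pos":[155, 130, 0], "aperture":0},
])

```text
t: 2.35
eef_pos: [562.5, -53.5, 304.6]
tcp_rot: [-3.142, 0.0, 1.72]
ft_force: [0.6, -0.1, 0.9]
opening: 0.002
grip_force: 0.0
```

>>> steer_hand([
  {"pos":[8, 6, 0], "aperture":0},
  {"pos":[16, 12, 0], "aperture":0},
  {"pos":[16, 12, 0], "aperture":0},
  {"pos":[16, 12, 0], "aperture":0},
], quiet=true)

```text
ok
```

```bash
python3 to.py 0,0,270
```

Run:
```python
from h import *
i,p,d=grab('wrist'); cv2.imwrite('pics/w1.png',p[:,:,::-1])
```

```text
t 2.6833 rot [-3.1411e+00  2.0000e-04  1.7219e+00] fix pos [  1.   -2.3 304.5] shift tool [ 2.3 -1.  34.5] F [-0.3 -0.6 -0.3] op 0.003560205353229586 0.0
```

View pics/w1.png

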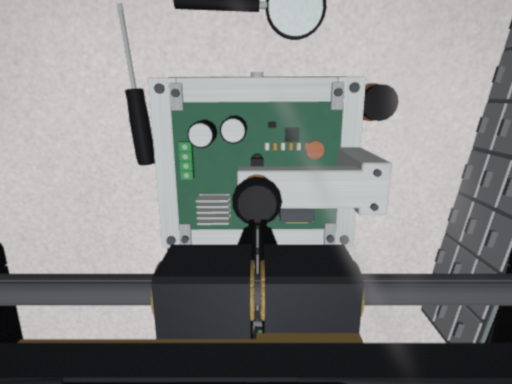

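The wrist view shows the knob at (257,201) and the frame screws at (160,88), (352,87), (171,240) and (345,239), with the closed fingertips just behind the knob. I'll cross-check the position from these.

Run:
```python
from h import *
i,p,d=load('wrist')
k=pt(i,d,257,201,250);print('knob',k.round(1), pt(i,d,257,201).round(1))
S=[pt(i,d,*a,131) for a in((160,88),(352,87),(171,240),(345,239))]
print(np.round(S,1),np.mean(S,0)); a=S[1]-S[0]; print(np.arctan2(a[1],a[0]))
```

```text
knob [571.8 -33.3 250. ] [572.  -34.  247.6]
[[ 468.    28.5  131. ]
 [ 650.4   57.2  131. ]
 [ 491.8 -127.8  131. ]
 [ 678.2  -98.2  131. ]] [572.11439121 -35.07706712 131.        ]
0.15587725350521436
```

The wrist check agrees within 2 mm. I'll centre the tool and descend.

>>> steer_hand([
  {"pos":[3, 0, 20], "aperture":0},
  {"pos":[3, 0, 40], "aperture":0},
  {"pos":[3, 0, 50], "aperture":0},
  {"pos":[3, 0, 56], "aperture":0},
  {"pos":[3, 0, 60], "aperture":0},
])

```text
t: 3.15
eef_pos: [570.4, -35.9, 244.6]
tcp_rot: [-3.141, 0.0, 1.722]
ft_force: [-3.3, -1.2, 5.3]
opening: 0.007
grip_force: 2.4
```

>>> steer_hand([
  {"pos":[0, 0, 2], "aperture":0},
  {"pos":[0, 0, 4], "aperture":0},
  {"pos":[0, 0, 5], "aperture":0},
  {"pos":[0, 0, 6], "aperture":0},
  {"pos":[0, 0, 6], "aperture":0},
])

```text
t: 3.57
eef_pos: [571.0, -35.6, 239.7]
tcp_rot: [3.141, 0.001, 1.723]
ft_force: [-4.1, -2.2, 6.9]
opening: 0.006
grip_force: 3.2
```

```bash
python3 to.py 0,0,237
```

```text
t 3.5667 rot [3.1405e+00 1.2000e-03 1.7225e+00] fix pos [  1.5   0.5 239.7] shift tool [-0.5 -1.5  2.7] F [-4.1 -2.2  6.9] op 0.00623847548978766 3.211049905512482
```

Contact came at about the right height. I'll push on until the force rises sharply at the stop.

>>> steer_hand([
  {"pos":[0, 0, 1], "aperture":0},
  {"pos":[0, 0, 2], "aperture":0},
  {"pos":[0, 0, 3], "aperture":0},
  {"pos":[0, 0, 3], "aperture":0},
])

```text
t: 3.9
eef_pos: [571.0, -35.5, 237.7]
tcp_rot: [3.14, 0.002, 1.723]
ft_force: [-6.4, -2.1, 13.9]
opening: 0.008
grip_force: 6.5
```

```bash
python3 to.py 0,0,237
```

```text
t 3.9 rot [3.1395e+00 1.6000e-03 1.7226e+00] fix pos [  1.5   0.5 237.7] shift tool [-0.5 -1.5  0.7] F [-6.4 -2.1 13.9] op 0.0075083239440353975 6.534196315915324
```

The force is 13.9 N, above the 8 N spring, so the plunger is at its stop. I'll press 1 mm more, hold it there, then retract and open.

>>> steer_hand([
  {"pos":[0, 0, 1], "aperture":0},
  {"pos":[0, 0, 1], "aperture":0},
  {"pos":[0, 0, 1], "aperture":0},
  {"pos":[0, 0, 1], "aperture":0},
  {"pos":[0, 0, 1], "aperture":0},
])

```text
t: 4.32
eef_pos: [571.1, -35.5, 237.6]
tcp_rot: [3.139, 0.002, 1.723]
ft_force: [-9.2, -2.0, 22.1]
opening: 0.002
grip_force: 10.4
```

>>> steer_hand([
  {"aperture":0},
  {"aperture":0},
  {"aperture":0},
])

```text
t: 4.57
eef_pos: [571.1, -35.5, 237.7]
tcp_rot: [3.139, 0.002, 1.723]
ft_force: [-8.5, -1.8, 20.4]
opening: 0.004
grip_force: 10.4
```

>>> steer_hand([
  {"pos":[0, 0, -20], "aperture":0},
  {"pos":[0, 0, -50], "aperture":0},
  {"pos":[0, 0, -70], "aperture":0},
  {"pos":[0, 0, -70], "aperture":0},
  {"pos":[0, 0, -70], "aperture":0},
])

```text
t: 4.98
eef_pos: [571.3, -35.1, 305.9]
tcp_rot: [3.138, 0.001, 1.723]
ft_force: [-0.9, -0.1, -0.4]
opening: 0.005
grip_force: 0.0
```

```bash
python3 to.py -97,-150,180
```

```text
t 4.9833 rot [3.1384e+00 1.0000e-03 1.7226e+00] fix pos [  1.9   1.  305.9] shift tool [-150.9  -99.1  125.8] F [-0.9 -0.1 -0.4] op 0.004589149855679877 0.0
```

The stop is confirmed: position stayed put as the force rose. Next I go above the handle with the gripper open and look.

>>> steer_hand([
  {"pos":[-30, -20, 0], "aperture":0.8},
  {"pos":[-60, -40, 0], "aperture":0.8},
  {"pos":[-90, -60, 0], "aperture":0.8},
  {"pos":[-120, -80, 0], "aperture":0.8},
  {"pos":[-150, -98, 0], "aperture":0.8},
])

```text
t: 5.4
eef_pos: [495.4, -199.2, 303.7]
tcp_rot: [-3.141, -0.001, 1.723]
ft_force: [1.2, 0.0, -0.0]
opening: 0.301
grip_force: 0.0
```

>>> steer_hand([
  {"pos":[0, 0, 40], "aperture":0.8},
  {"pos":[0, 0, 80], "aperture":0.8},
  {"pos":[0, 0, 110], "aperture":0.8},
  {"pos":[0, 0, 110], "aperture":0.8},
  {"pos":[0, 0, 110], "aperture":0.8},
])

```text
t: 5.82
eef_pos: [496.3, -197.9, 193.7]
tcp_rot: [-3.139, -0.002, 1.723]
ft_force: [-1.0, -0.1, -0.2]
opening: 0.65
grip_force: 0.0
```

```bash
python3 to.py -97,-149,74
```

Run:
```python
from h import *
i,p,d=grab('wrist'); cv2.imwrite('pics/w2.png',p[:,:,::-1])
i,p,d=grab('scene'); cv2.imwrite('pics/s2.png',cv2.resize(p[130:330,100:370,::-1],(800,592)))
```

```text
t 5.8167 rot [-3.1390e+00 -2.0000e-03  1.7226e+00] fix pos [ -97.1 -148.6  193.7] shift tool [ -0.7   0.4 119.7] F [-1.  -0.1 -0.2] op 0.6503918752689576 0.0
```

View pics/w2.png

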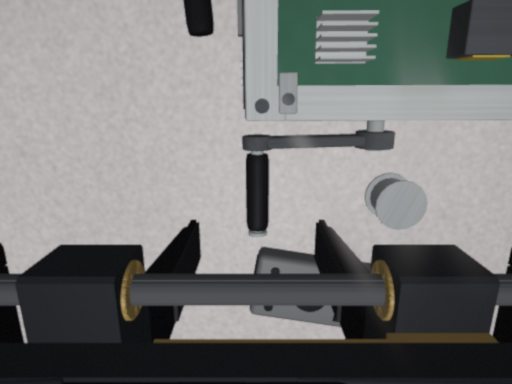

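View pics/s2.png

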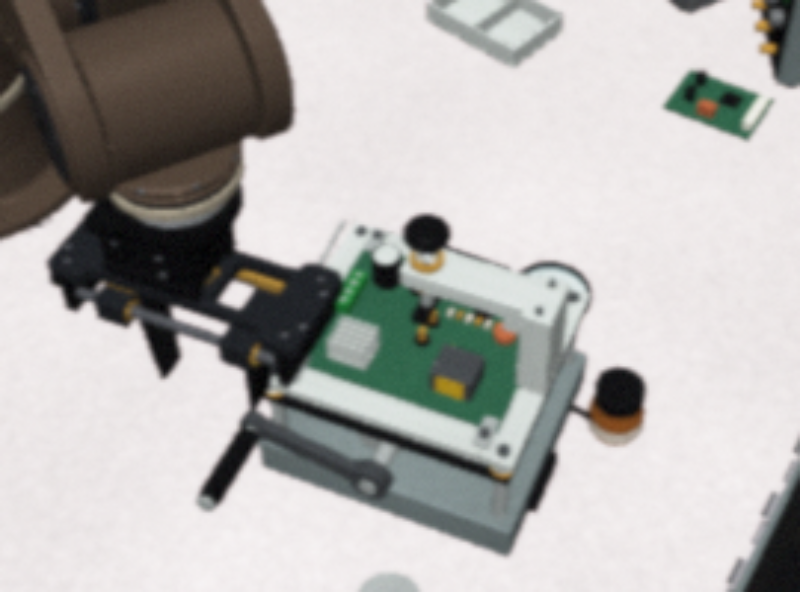

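The wrist view shows the handle sleeve at column 258, rows 155–230, centred between the fingers (columns 197–320). The scene view shows the plunger up and the lever at rest. I'll check the handle position with the wrist camera and descend.

Run:
```python
from h import *
i,p,d=load('wrist'); F=R.from_euler('z',.1526).as_matrix()
for v in(157,193,229):
    w=pt(i,d,258,v,92); print(w.round(1),pt(i,d,258,v).round(1),(F.T@(w-[569.6,-36.3,0])).round(1))
```

```text
[ 494.4 -170.5   92. ] [ 494.2 -169.3   99.5] [ -94.8 -121.2   92. ]
[ 498.9 -200.2   92. ] [ 498.5 -197.8  100.6] [ -94.8 -151.3   92. ]
[ 503.7 -231.6   92. ] [ 503.2 -228.3  100.5] [ -94.8 -183.    92. ]
```

>>> steer_hand([
  {"pos":[0, 0, 40], "aperture":0.8},
  {"pos":[0, 0, 80], "aperture":0.8},
  {"pos":[0, 0, 110], "aperture":0.8},
  {"pos":[0, 0, 118], "aperture":0.8},
  {"pos":[0, 0, 118], "aperture":0.8},
])

```text
t: 6.33
eef_pos: [496.8, -198.0, 76.4]
tcp_rot: [-3.141, -0.001, 1.723]
ft_force: [0.8, -0.0, -0.1]
opening: 0.799
grip_force: 0.0
```

```bash
python3 to.py -97,-149,74
```

```text
t 6.3333 rot [-3.1406e+00 -7.0000e-04  1.7231e+00] fix pos [ -96.5 -148.8   76.4] shift tool [-0.2 -0.5  2.4] F [ 0.8 -0.  -0.1] op 0.799292309470621 0.0
```

>>> steer_hand([
  {"pos":[-2, 1, 2], "aperture":0.8},
  {"pos":[-2, 1, 2], "aperture":0},
  {"pos":[-2, 1, 2], "aperture":0},
  {"pos":[-2, 1, 2], "aperture":0},
  {"pos":[-2, 1, 2], "aperture":0},
], quiet=true)

```text
ok
```

>>> steer_hand([
  {"aperture":0},
  {"aperture":0},
  {"aperture":0},
  {"aperture":0},
  {"aperture":0},
])

```text
t: 7.17
eef_pos: [497.8, -199.9, 74.6]
tcp_rot: [-3.141, -0.0, 1.723]
ft_force: [-8.9, -3.9, 0.5]
opening: 0.223
grip_force: 6.0
```

>>> steer_hand([
  {"aperture":0},
  {"aperture":0},
  {"aperture":0},
])

```text
t: 7.42
eef_pos: [496.3, -200.0, 74.2]
tcp_rot: [-3.138, -0.001, 1.723]
ft_force: [-8.6, -4.0, 0.7]
opening: 0.192
grip_force: 30.0
```

```bash
python3 to.py -97,-149,74
```

```text
t 7.4167 rot [-3.1382e+00 -1.1000e-03  1.7234e+00] fix pos [ -97.3 -150.7   74.2] shift tool [1.7 0.3 0.2] F [-8.6 -4.   0.7] op 0.19152234855428676 30.006406903266907
```

The handle is gripped: 18.2 mm opening at 30 N. I'll swing along the arc in steps.

>>> steer_hand([
  {"pos":[0, 1.9, -8.5], "aperture":0},
  {"pos":[0, 4.5, -16.8], "aperture":0},
  {"pos":[0, 7.9, -24.9], "aperture":0},
  {"pos":[0, 11.9, -32.6], "aperture":0},
])

```text
t: 7.75
eef_pos: [508.0, -198.1, 106.9]
tcp_rot: [-3.137, -0.001, 1.723]
ft_force: [-7.0, -3.8, -2.8]
opening: 0.192
grip_force: 30.0
```

```bash
python3 to.py -86.6,-150,106
```

```text
t 7.75 rot [-3.1375e+00 -1.4000e-03  1.7233e+00] fix pos [ -85.5 -150.6  106.9] shift tool [ 0.6 -1.1  0.9] F [-7.  -3.8 -2.8] op 0.19197506137588652 30.00676542520523
```

>>> steer_hand([
  {"pos":[0, 4.7, -7.4], "aperture":0},
  {"pos":[0, 10, -14.3], "aperture":0},
  {"pos":[0, 15.9, -20.7], "aperture":0},
  {"pos":[0, 22.3, -26.6], "aperture":0},
])

```text
t: 8.08
eef_pos: [530.3, -194.7, 133.8]
tcp_rot: [-3.138, -0.001, 1.723]
ft_force: [-7.2, -2.4, 0.6]
opening: 0.191
grip_force: 30.0
```

>>> steer_hand([
  {"pos":[0, 6.9, -5.3], "aperture":0},
  {"pos":[0, 14.3, -10], "aperture":0},
  {"pos":[0, 22, -14], "aperture":0},
  {"pos":[0, 30.1, -17.4], "aperture":0},
])

```text
t: 8.42
eef_pos: [560.6, -190.0, 151.3]
tcp_rot: [-3.139, -0.001, 1.723]
ft_force: [-5.5, 0.2, -1.0]
opening: 0.193
grip_force: 30.0
```

```bash
python3 to.py -34.2,-150,150
```

```text
t 8.4167 rot [-3.1389e+00 -1.0000e-03  1.7230e+00] fix pos [ -32.2 -150.5  151.3] shift tool [ 0.5 -2.   1.3] F [-5.5  0.2 -1. ] op 0.19273946756381977 30.00740557909012
```

Tracking is good with low forces. Now the last part of the arc.

>>> steer_hand([
  {"pos":[0, 8.3, -2.6], "aperture":0},
  {"pos":[0, 16.8, -4.5], "aperture":0},
  {"pos":[0, 25.5, -5.6], "aperture":0},
  {"pos":[0, 34, -6], "aperture":0},
  {"pos":[0, 34, -6], "aperture":0},
])

```text
t: 8.83
eef_pos: [596.0, -184.4, 156.9]
tcp_rot: [-3.141, -0.001, 1.723]
ft_force: [-4.3, 2.3, 4.5]
opening: 0.19
grip_force: 30.0
```

>>> steer_hand([
  {"aperture":0},
  {"aperture":0},
  {"aperture":0},
  {"aperture":0},
  {"aperture":0},
])

```text
t: 9.25
eef_pos: [594.5, -184.7, 157.0]
tcp_rot: [-3.141, -0.001, 1.723]
ft_force: [-4.4, 3.6, 1.9]
opening: 0.193
grip_force: 30.0
```

```bash
python3 to.py 0,-150,156
```

Run:
```python
from h import *
i,p,d=grab('scene'); cv2.imwrite('pics/s3.png',cv2.resize(p[130:330,100:370,::-1],(800,592)))
```

```text
t 9.25 rot [-3.1408e+00 -7.0000e-04  1.7228e+00] fix pos [   2.  -150.5  157. ] shift tool [ 0.5 -2.   1. ] F [-4.4  3.6  1.9] op 0.1934388434182357 30.007716715335846
```

View pics/s3.png

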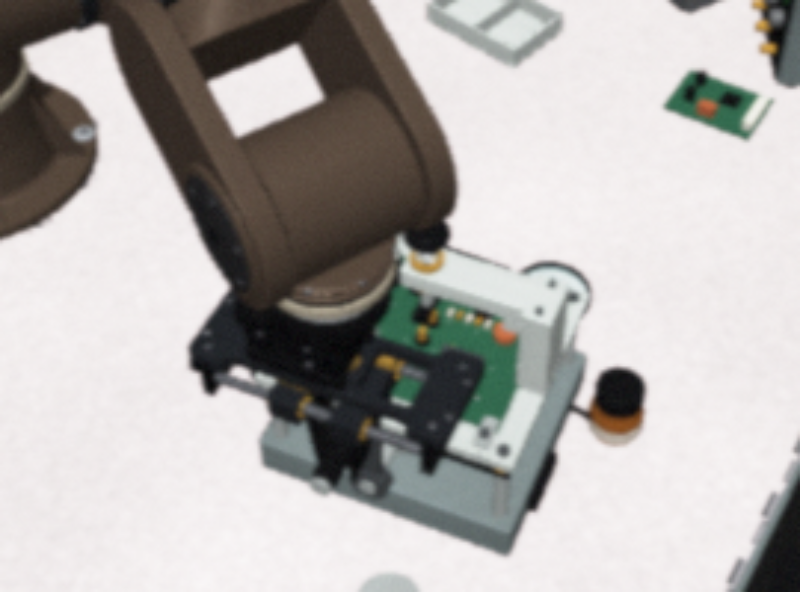

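The view shows the lever upright: its bar at (375,450) stands over the hub at (370,483), the fingers are on the sleeve and the plunger is up. The measured travel was 99.3 mm forward and 82.8 mm up, against 98.5 and 82.6 mm for upright, so I'm handing in.

```bash
python3 -c "
from cell import env, optics, job_done, state
print(job_done())"
```

```text
the job is handed in; nothing more can be done
None
```

I pushed the plunger to its stop and held it for over 0.5 s, then swung the lever to within about 1–2 degrees of upright by measured travel and handed in still gripping the handle; the system gave no verdict.

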